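# Lock the tube rack onto the bench shaker and start it

## Robot

A 6-joint arm with a two-finger parallel gripper is mounted at the origin on the work surface. World frame = base frame: x ahead of the robot, y to its left, z up, the work surface at z = 0. Lengths are in m, angles in degrees, forces in N, time in s.
With the tool pointing down it reaches from about 0.3 to 0.75 m from the base axis. Payload 8.5 kg.
Tool frame: the origin (TCP) lies at the very end of the fingers, on their centre line; the grasp point (between the pads) lies 19 mm behind it; z points along the fingers, y is the line along which they close (so a half turn about z gives the same grasp; the last joint's range is limited). The gripper opens to 85 mm and grips with 20 to 120 N. Pads are 22 mm wide; open, the fingers measure 114 mm over their backs; the gripper's body (76 mm by 85 mm) begins 54 mm behind the grasp point. The pads swing forward as they close: fully open they stand 13 mm farther back than shut.
Start: joints at [59.857, 21.807, 74.336, -0, 83.858, -12.336], TCP at [0.168, 0.524, 0.231] pointing down, gripper open.
Joint ranges: [-178.18, 178.18], [-50.72, 133.34], [12.68, 142.11], [-81.47, 261.47], [9.98, 163.14], [-165.26, 165.26]. Speed limits (degrees/s): [136.94, 136.94, 180, 180, 180, 180].

## Interface

Orientations are given as a 3x3 rotation matrix whose columns are the frame's x, y, z axes.
In Python, from rig import env, optics, spotter gives the robot as it stands.
- The arm moves only by the shell command python3 -m crank 'ROWS' [FORCE]. ROWS is JSON, one flat list of numbers, 5 for each row, row after row: the finger opening in cm, from 0 to 8.54, then the shift along the tool's x, y, z in cm, then the turn about the tool's z in rad. A call has exactly 8 rows; each row shifts and turns the commanded pose from where the row before left it, along the tool's axes as they then stand; what a row does not reach is not made up. A row lasts 1/12 s, in which the tool goes at most 41.7 mm and 7.16 degrees, less where a joint would pass 70% of its speed; a pose out of reach is approached as far as the arm can. A call is refused whole if a number of a shift passes 4.17 or a number of a turn 0.125, either way. A call with a gripper value outside its range is refused whole. The fingers move at their own pace and stop on an object; FORCE is the grip in N (left out, the last holds). Time passes only in rows, so rows that do not move let the fingers close, or fill a call up. It gives the time, the measured TCP pose, the force, the opening and the grip force at its end, in the units of the state.
- env.observe(): the state, without advancing time (a new reading comes with each control period).
- optics.get_image(name): name is "side" or "top"; returns a dict with "color" (420x560x3 uint8, red, green, blue), "intrinsics" (3x3 intrinsics, pixels), "pose" (4x4, takes a point from camera to world coordinates). Camera axes: x right, y up, looking along -z (the intrinsics and any distortion apply to the point x, -y, -z); pixel columns grow to the right and rows downward; lengths in m; the calibration is good to about 2 mm. A picture is of the moment at which its call begins. There is no depth.
- env.close_job(): hands the job in; it is judged then, once.
Trained networks look in a picture, given as the dict that the camera call returned (one of the last four; its "shot" number tells which), for a name from the list of things; names that differ only in an ending like _2 or _b are one class to them, and where a whole thing is asked for, a point or a joint stands for the part that bears it (a point fixed in the world has none). Each returns a list of dicts, best first, with "score" (0 to 1); they miss things now and then, are a little off and sometimes report something else, mostly with a low value. They report only what shows in the picture. A call takes as long as a camera call.
- spotter.look_for(picture, query): "at" ([column, row] as shares, 0 to 1, of the picture: columns of its width, rows of its height, amid what is visible of it).
The state is a dict: "time_s": time; "q": joint angles; "qvel": joint speeds; "joint_efforts": joint torques, N m; "position": TCP position; "tool_rot": TCP orientation; "ft_force": force on the tool from outside, world axes, zero at the start; "wrist_torque": the same for the moment, N m; "grip_width": finger opening in m; "gripper_force": force on a finger pad.
Only numpy, scipy, OpenCV 4.12 (cv2) and the standard library are available. Lean on these libraries where they do the work, as an engineer would, in place of code of your own. Each camera call takes 0.05 s, during which the arm holds its last target. There are 200 camera calls.

## Task

Push the yellow tube rack back along its bay on the shaker, without lifting or tipping it, until it is fully home against the blue end stop; then push the red slide lever past its first notch all the way to the second stop (green mark), so that its steel bolt locks the rack in. Only then press the green start button all the way down and let it spring back, leaving the rack home, the lever at its second stop and the other things on the bench undisturbed.

Things in the scene. Friction and masses are not known exactly. Their poses are not given: they have to be found in the camera images.
- shaker: bench shaker, fixed, at some yaw: white housing 260 (x) x 340 (y) mm, flat grey deck on top at z = 70 mm. Origin: centre of its underside on the table; x from its front (robot side) to its back, y left. [x, y, z] below are mm in this frame. Dots on the deck at x = -26 mark the lever's stops: white y = -115 (open), yellow y = -80 (first notch), green y = -45 (second stop).
- bay_stop (a point): middle of the face of the blue end stop (30 mm high) at the back of the rack bay, at [115, 60, 85]; axes as the shaker's. Two blue guides, 22 mm high and 10 mm thick, run forward from it to x = 20, inner faces at y = 6 and y = 114.
- rack_center (a point): loose yellow tube rack 100 x 100 x 55 mm, about 0.35 kg; capped tubes fixed in it reach 76 mm above the deck, none in the front row. Point: its centre, 27.5 mm above the deck; axes as the shaker's when straight. Starts between the guides (4 mm play each side), 30 to 50 mm short of home. The front face, a flat panel, is 50 mm from this point towards -x. Home: [65, 60, 97.5].
- lever (a joint): travel of the red slide lever in m, along the shaker's +y: 0 open, 0.035 first notch, 0.070 second stop (hard end); it snaps into each and stays. About 8 N take it over the humps at 17 and 52 mm. Its steel bolt moves left across the front of the bay, 6 mm before the face of a rack that is home; a rack sticking out blocks it.
- lever_knob (a point): centre of the lever's red knob, 28 (x) x 18 (y) x 32 mm high, 14 to 46 mm above the deck; at [4, -115, 100] when open. The steel bolt, 10 x 95 x 12 mm, leaves it on its left, 4 to 16 mm above the deck, tip at y = -12 when open. The knob's right side is free.
- start (a joint): travel of the green start button in m: 0 up, 0.006 fully down; springs back; 4 N holds it down; it counts as pressed beyond 0.0045.
- start_top (a point): centre of the top of the green start button (28 mm across, in a black collar on the right rear of the deck); pressed straight down.
- vial: bystander: small capped jar, 24 mm across, 34 mm high, standing on the deck's front right corner. Origin at its underside.
- bottle: bystander: blue-capped bottle, 60 mm across, 120 mm high, on the table left of the shaker. Origin at its underside.
- jar: bystander: jar with yellow cap, 56 mm across, 60 mm high, on the table right of the shaker. Origin at its underside.
- tip_box: bystander: white box of blue pipette tips, 85 x 120 x 64 mm, on the table. Origin at its underside.
- microrack: bystander: low yellow microtube rack, 70 x 200 x 26 mm, on the table. Origin at its underside.
- beaker: bystander: clear cup, 70 mm across, 90 mm high, on the table. Origin at its underside.
- pipette: bystander: pipette lying on the table, about 250 mm long, 26 mm wide, 24 mm high. Origin at the underside of its middle.

How it is judged:
By the outcome, as a careful person would: the job done as asked, in the order asked, and still so for the second after the job is handed in, with the robot touching nothing.
It also fails if it takes over 50 s, if anything falls off the work surface, if the arm or the gripper's body presses on something with over 40 N, if the wrist force passes 120 N, or if a joint passes its speed limit or range.

## Working session

There is one attempt and no reset: what is moved stays moved. The work goes in short steps, Python scripts to look and compute and a shell command to move; the robot and the scene stay as the last step left them, time stands still between calls to the robot, and variables do not carry over. Pictures are saved under pics/ and viewed, at most 10 in all, crops included, and the job is handed in when it is done.

```bash
ls; mkdir -p pics
cat > h.py <<'E'
import numpy as np, cv2
from rig import env, optics, spotter
def ray(p,uv):
    K=np.array(p["intrinsics"]);T=np.array(p["pose"])
    d=np.linalg.inv(K)@np.array([uv[0],uv[1],1.]); d=np.array([d[0],-d[1],-d[2]])
    return T[:3,3],T[:3,:3]@d
def onz(p,uv,z):
    o,d=ray(p,uv); return o+d*(z-o[2])/d[2]
def proj(p,X):
    K=np.array(p["intrinsics"]);T=np.array(p["pose"])
    c=T[:3,:3].T@(np.array(X)-T[:3,3]); v=K@np.array([c[0],-c[1],-c[2]]); return v[:2]/v[2]
E
python3 - <<'E'
from h import *
s=env.observe();print(s["position"],s["tool_rot"],s["time_s"])
for n in("top","side"):
    p=optics.get_image(n);print(n,p.keys(),np.round(p["intrinsics"],1).tolist(),np.round(p["pose"],3).tolist(),p.get("distortion"))
    cv2.imwrite(f"pics/{n}0.png",p["color"][:,:,::-1])
    for q in("shaker","rack_center","lever_knob","start_top","vial","bottle","jar","tip_box","microrack","beaker","pipette"):
        r=spotter.look_for(p,q)
        print(q,[(np.round(np.array(d["at"])*[560,420],1).tolist(),round(d["score"],2)) for d in r[:2]])
E
```

```text
pics
[0.16806425 0.52337208 0.23071382] [[-9.52091507e-01  3.05812420e-01 -7.25092837e-04]
 [ 3.05813135e-01  9.52090684e-01 -1.28708196e-03]
 [ 2.96748487e-04 -1.44716272e-03 -9.99998909e-01]] 0.0
top dict_keys(['color', 'intrinsics', 'pose', 'shot']) [[534.2, 0.0, 275.0], [0.0, 534.2, 208.7], [0.0, 0.0, 1.0]] [[-0.01, 0.99, -0.139, 0.299], [-1.0, -0.009, 0.007, -0.004], [0.005, 0.139, 0.99, 1.718], [0.0, 0.0, 0.0, 1.0]] None
shaker [([113.0, 253.9], 0.62), ([260.8, 213.7], 0.57)]
rack_center [([230.4, 202.8], 0.94)]
lever_knob []
start_top []
vial [([112.8, 259.3], 0.42), ([293.9, 228.9], 0.39)]
bottle [([182.5, 238.5], 0.53), ([423.7, 240.6], 0.31)]
jar [([327.2, 169.2], 0.53)]
tip_box [([137.5, 187.6], 0.62), ([186.9, 237.6], 0.27)]
microrack [([422.3, 239.1], 0.65)]
beaker [([400.9, 178.3], 0.79)]
pipette [([114.1, 257.5], 0.88)]
side dict_keys(['color', 'intrinsics', 'pose', 'shot']) [[545.1, 0.0, 282.1], [0.0, 545.1, 210.0], [0.0, 0.0, 1.0]] [[0.991, 0.108, -0.073, 0.43], [-0.129, 0.746, -0.654, -1.08], [-0.017, 0.657, 0.753, 1.307], [0.0, 0.0, 0.0, 1.0]] None
shaker [([276.4, 210.5], 0.55)]
rack_center [([275.5, 174.6], 0.91)]
lever_knob [([286.7, 213.6], 0.53)]
start_top []
vial [([255.8, 224.4], 0.62), ([307.4, 208.3], 0.58)]
bottle [([236.5, 155.3], 0.89), ([275.9, 212.7], 0.5)]
jar [([330.5, 265.3], 0.66)]
tip_box [([278.7, 126.1], 0.89)]
microrack [([256.6, 372.1], 0.92)]
beaker [([333.8, 329.3], 0.7)]
pipette [([226.6, 121.9], 0.78)]
```

Run:
```python
import cv2
a=cv2.imread("pics/top0.png")[140:290,170:370]; b=cv2.imread("pics/side0.png")[120:270,190:390]
cv2.imwrite("pics/a.png",cv2.resize(a,(800,600),interpolation=cv2.INTER_CUBIC))
cv2.imwrite("pics/b.png",cv2.resize(b,(800,600),interpolation=cv2.INTER_CUBIC))
```

```text
(no output)
```

View pics/a.png

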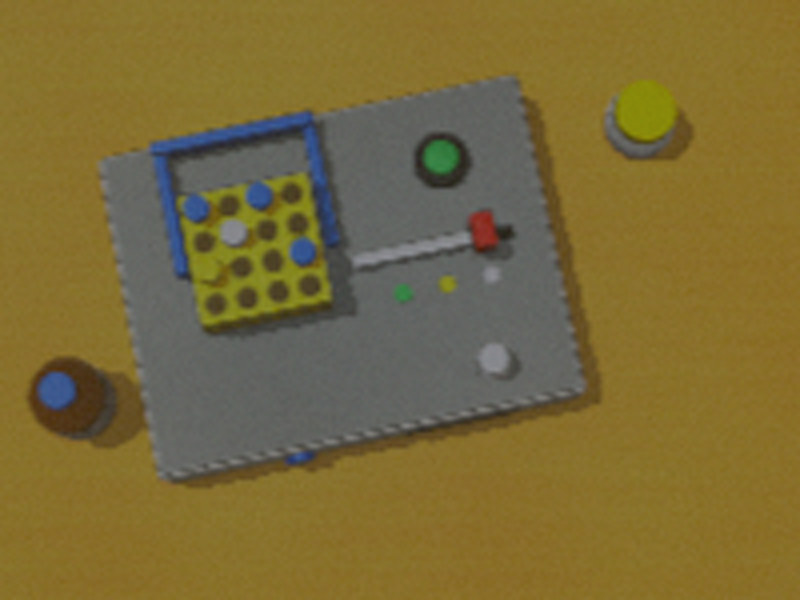

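View pics/b.png

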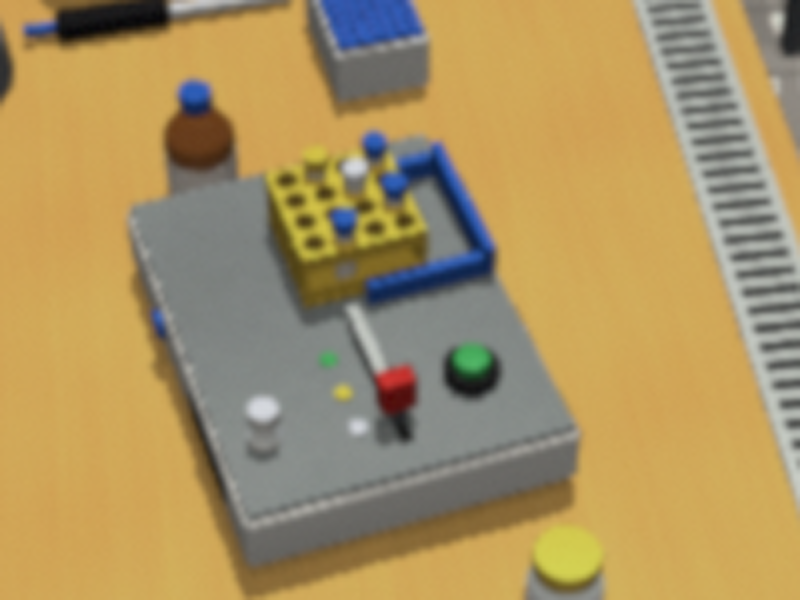

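View pics/top0.png

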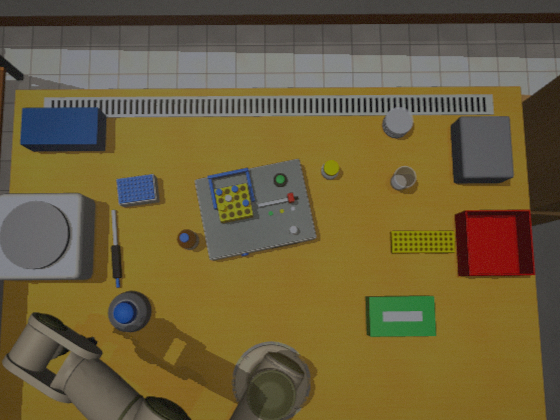

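The top crop shows the deck corners at about (103,158), (517,77), (583,390) and (165,477). The dots are at (491,275), (447,284) and (403,293), the button at (440,156), the knob at (483,230), and the rack front edge runs from (203,328) to (331,302). The side view agrees. Next I fit the shaker pose.

```bash
cat > fit.py <<'E'
from h import *
from scipy.optimize import least_squares
P={"top":optics.get_image("top"),"side":optics.get_image("side")}
off={"top":(170,140),"side":(190,120)}
px=lambda v,c:np.array(off[v])+(np.array(c)+.5)/4-.5
pts=[("top",(103,158),(130,170,70)),("top",(517,77),(130,-170,70)),("top",(583,388),(-130,-170,70)),("top",(163,474),(-130,170,70)),
("top",(491,275),(-26,-115,70)),("top",(447,284),(-26,-80,70)),("top",(403,293),(-26,-45,70)),
("side",(358,427),(-26,-115,70)),("side",(343,392),(-26,-80,70)),("side",(328,359),(-26,-45,70)),
("side",(133,212),(-130,170,70)),("side",(248,520),(-130,-170,70)),("side",(577,435),(130,-170,70))]
def W(s,m):
    c,n=np.cos(s[2]),np.sin(s[2]);x,y,z=np.array(m)/1000
    return np.array([s[0]+c*x-n*y,s[1]+n*x+c*y,z])
def res(s): return np.concatenate([proj(P[v],W(s,m))-px(v,c)-s[3:5]*(v=="top")-s[5:7]*(v=="side") for v,c,m in pts]+[np.array(s[3:])*.5])
r=least_squares(res,[.5,.05,.15,0,0,0,0]);s=r.x
print(s,np.degrees(s[2]));print(np.round(r.fun.reshape(-1,2)[:len(pts)],1).tolist())
def sh(v,c,z):
    w=onz(P[v],px(v,c)+(s[3:5] if v=="top" else s[5:7]),z/1000)[:2]-s[:2];c_,n=np.cos(s[2]),np.sin(s[2])
    return np.round(1000*np.array([c_*w[0]+n*w[1],-n*w[0]+c_*w[1]]),1)
for nm,v,c,z in [("rackFL","top",(203,328),125),("rackFR","top",(331,302),125),("rackBR","top",(308,175),125),("rackBL","top",(180,198),125),("rFL","side",(268,178),125),("rFR","side",(303,262),125),("rBR","side",(425,230),125),
 ("btn","top",(440,156),82),("btn","side",(472,357),82),("knobtop","top",(483,228),116),("knobtop","side",(394,377),116),("vialtop","top",(494,358),104),("vialtop","side",(263,408),104),("stopR","side",(437,148),100),("bolt tip","top",(354,262),82)]: print(nm,v,sh(v,c,z))
for m in [(65,60,97.5),(4,-115,100)]:print(W(s,m))
E
python3 fit.py
```

```text
[ 0.53653014  0.05126284  0.18854246 -1.26751633 -0.54154513  0.03294074
 -1.07664163] 10.802686930550669
[[-1.6, -1.2], [0.9, -1.6], [1.4, 1.1], [-1.8, 1.3], [0.3, 0.2], [0.3, 0.1], [0.2, 0.0], [0.2, 0.6], [0.3, 0.8], [0.5, 0.7], [-1.5, -2.0], [-1.2, 0.7], [1.8, -1.1]]
rackFL top [-29.6 109.1]
rackFR top [-29.1  11.2]
rackBR top [69.6  9.8]
rackBL top [ 71.2 108.1]
rFL side [-27.2 105.7]
rFR side [-28.   10.1]
rBR side [69.6 11.8]
btn top [ 72.7 -93.4]
btn side [ 73.1 -85.5]
knobtop top [   5.1 -112.7]
knobtop side [   2.5 -113. ]
vialtop top [ -92.6 -101.6]
vialtop side [ -93.  -100.3]
stopR side [117.4 119.4]
bolt tip top [  3.9 -11.6]
[0.5891326  0.12238233 0.0975    ]
[ 0.5620134  -0.06094948  0.1       ]
```

```bash
python3 -m crank '[0,0,0,0,0.12, 0,0,0,0,0.12, 0,0,0,0,0.12, 0,0,0,0,0.12, 0,0,0,0,0.12, 0,0,0,0,0.12, 0,0,0,0,0.12, 0,0,0,0,0.12]' 40
cat > go.py <<'E'
import sys
from h import *
S=(0.53653014,0.05126284,0.18854246)
c,n=np.cos(S[2]),np.sin(S[2])
R=np.array([[c,-n,0],[n,c,0],[0,0,1]])
s=env.observe()
p=np.array(s["position"]);T=np.array(s["tool_rot"]);q=R.T@(p-[S[0],S[1],0])*1000
print("t",round(s["time_s"],2),"shaker xyz",np.round(q,1),"F(shaker)",np.round(R.T@np.array(s["ft_force"]),1),"grip",s["grip_width"])
if len(sys.argv)>3:
    t=np.array(list(map(float,sys.argv[1:4])))
    print("shift cm",np.round(T.T@R@(t-q)/10,2))
X=R.T@T;print("yaw of tool x in shaker",np.degrees(np.arctan2(X[1,0],X[0,0])), "tilt",T[:2,2])
E
python3 - <<'E'
from h import *
# button triangulation
exec(open('fit.py').read().split("for nm")[0])
a=np.array(onz(P["top"],px("top",(440,156))+s[3:5],0)),0
def ry(v,c,o): return ray(P[v],px(v,c)+o)
for c1,c2,nm in [((440,156),(472,357),"btn"),((483,228),(394,377),"knob")]:
    o1,d1=ry("top",c1,s[3:5]);o2,d2=ry("side",c2,s[5:7])
    t=np.linalg.lstsq(np.stack([d1,-d2],1),o2-o1,rcond=None)[0];m=(o1+d1*t[0]+o2+d2*t[1])/2
    print(nm,m,np.linalg.norm(o1+d1*t[0]-o2-d2*t[1]))
E
python3 go.py -64 60 231
```

```text
time_s: 1.97
position: [0.1682, 0.5236, 0.2313]
tool_rot: [[-0.29, 0.957, -0.0], [0.957, 0.29, -0.0], [-0.0, -0.0, -1.0]]
ft_force: [0.2, 0.4, 0.7]
grip_width: -0.0001
gripper_force: 0.0
[ 0.53653014  0.05126284  0.18854246 -1.26751633 -0.54154513  0.03294074
 -1.07664163] 10.802686930550669
[[-1.6, -1.2], [0.9, -1.6], [1.4, 1.1], [-1.8, 1.3], [0.3, 0.2], [0.3, 0.1], [0.2, 0.0], [0.2, 0.6], [0.3, 0.8], [0.5, 0.7], [-1.5, -2.0], [-1.2, 0.7], [1.8, -1.1]]
btn [ 0.62326234 -0.02673581  0.09104033] 0.0007355180489017395
knob [ 0.56150264 -0.05855331  0.11542128] 0.0025097217827607116
t 2.07 shaker xyz [-273.3  533.   231.3] F(shaker) [-0.7  0.2 -1.3] grip -6.424106097605572e-05
shift cm [-4.932e+01  1.560e+01  3.000e-02]
yaw of tool x in shaker 96.31271553284758 tilt [-3.33087081e-05  2.02335281e-05]
```

```bash
python3 -m crank '[0,0,0,0,0.11, 0,-3.64,1.61,0,0, 0,-3.64,1.61,0,0, 0,-3.64,1.61,0,0, 0,-3.64,1.61,0,0, 0,-3.64,1.61,0,0, 0,-3.64,1.61,0,0, 0,-3.64,1.61,0,0]' >/dev/null; python3 -m crank '[0,-3.64,1.61,0,0, 0,-3.64,1.61,0,0, 0,-3.64,1.61,0,0, 0,-3.64,1.61,0,0, 0,-3.64,1.61,0,0, 0,-3.64,1.61,0,0, 0,0,0,0,0, 0,0,0,0,0]'; python3 go.py -64 60 88
```

```text
time_s: 3.4
position: [0.4638, 0.097, 0.231]
tool_rot: [[-0.189, 0.982, -0.001], [0.982, 0.189, 0.0], [0.0, -0.001, -1.0]]
ft_force: [-0.1, -0.1, -0.2]
grip_width: 0.0003
gripper_force: 0.0
t 3.4 shaker xyz [-62.9  58.6 231. ] F(shaker) [-0.1 -0.1 -0.2] grip 0.00028367773974442904
shift cm [ 0.14 -0.11 14.3 ]
yaw of tool x in shaker 90.09230853663135 tilt [-0.00054705  0.00012538]
```

```bash
python3 -m crank '[0,0.14,0,3.5,0, 0,0,0,3.5,0, 0,0,0,3.5,0, 0,0,0,2,0, 0,0,0,1.8,0, 0,0,0,0,0, 0,0,0,0,0, 0,0,0,0,0]'; python3 go.py 0 60 88
python3 - <<'E'
from h import *
p=optics.get_image("side");cv2.imwrite("pics/s1.png",cv2.resize(p["color"][120:270,190:390,::-1],(800,600),interpolation=cv2.INTER_CUBIC))
E
```

```text
time_s: 4.07
position: [0.4632, 0.1004, 0.0895]
tool_rot: [[-0.191, 0.982, 0.002], [0.982, 0.191, 0.0], [-0.0, 0.002, -1.0]]
ft_force: [-0.0, 0.1, 0.6]
grip_width: 0.0004
gripper_force: 0.0
t 4.07 shaker xyz [-62.8  62.1  89.5] F(shaker) [-0.   0.1  0.6] grip 0.0003934709557192611
shift cm [-0.23  6.28  0.16]
yaw of tool x in shaker 90.1960412765636 tilt [1.82444725e-03 4.12173686e-05]
```

View pics/s1.png

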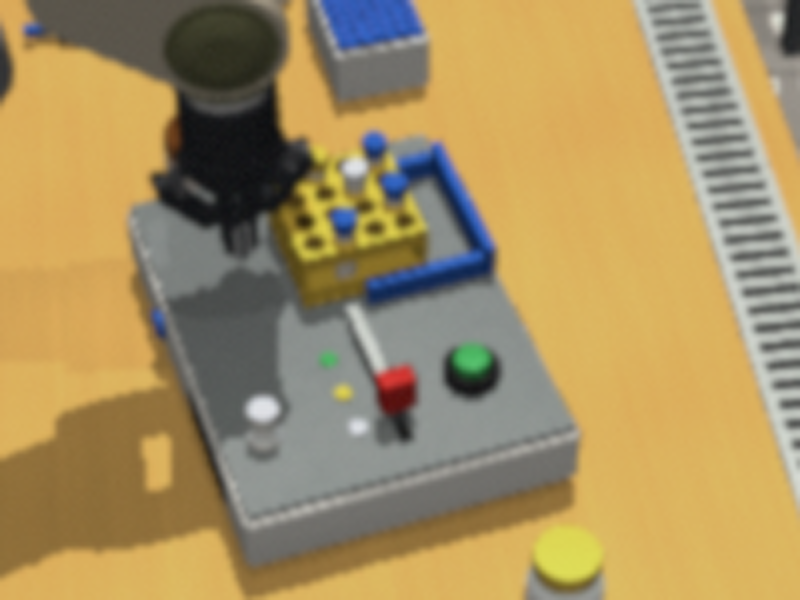

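The side view shows the closed gripper's knuckles sticking out along tool y, over the rack at about (300,155). They could hit the tubes, so I'll turn 90° to put them across the push direction.

```bash
python3 -m crank '[0,0,0,0,0.121, 0,0,0,0,0.121, 0,0,0,0,0.121, 0,0,0,0,0.121, 0,0,0,0,0.121, 0,0,0,0,0.121, 0,0,0,0,0.121, 0,0,0,0,0.121]' >/dev/null;  python3 -m crank '[0,0,0,0,0.121, 0,0,0,0,0.121, 0,0,0,0,0.121, 0,0,0,0,0.121, 0,0,0,0,0.121, 0,0,0,0,0, 0,0,0,0,0, 0,0,0,0,0]' >/dev/null; python3 go.py -45 60 90
```

```text
t 5.45 shaker xyz [-63.1  61.6  88.9] F(shaker) [ 0.6 -0.5 -0.1] grip 2.0807721891458566e-05
shift cm [ 1.81  0.16 -0.1 ]
yaw of tool x in shaker 0.17487694549950022 tilt [ 1.22300629e-03 -3.21102417e-05]
```

```bash
python3 -m crank '[0,1,0.15,0,0, 0,0.8,0,0,0, 0,0.3,0,0,0, 0,0.4,0,0,0, 0,0.4,0,0,0, 0,0.4,0,0,0, 0,0.4,0,0,0, 0,0.4,0,0,0]'; python3 go.py 4 60 88;python3 -m crank '[0,0.4,0,0,0, 0,0.4,0,0,0, 0,0.4,0,0,0, 0,0.3,0,0,0, 0,0.2,0,0,0, 0,0.1,0,0,0, 0,0,0,0,0, 0,0,0,0,0]'; python3 go.py 4 60 88
```

```text
time_s: 6.12
position: [0.5036, 0.1061, 0.0883]
tool_rot: [[0.982, 0.187, -0.0], [0.187, -0.982, -0.0], [-0.0, -0.0, -1.0]]
ft_force: [-1.4, 0.2, 0.2]
grip_width: -0.0001
gripper_force: 0.9
t 6.12 shaker xyz [-22.1  60.1  88.3] F(shaker) [-1.3  0.5  0.2] grip -0.0001300990976964113
shift cm [2.61 0.01 0.02]
yaw of tool x in shaker -0.028327177200080714 tilt [-3.89804293e-04 -1.23661861e-05]
time_s: 6.78
position: [0.5213, 0.1094, 0.0884]
tool_rot: [[0.982, 0.187, 0.001], [0.187, -0.982, 0.0], [0.001, 0.0, -1.0]]
ft_force: [0.9, 1.9, 0.1]
grip_width: 0.0002
gripper_force: 0.0
t 6.78 shaker xyz [-4.1 60.  88.4] F(shaker) [1.2 1.7 0.1] grip 0.00020129631027603125
shift cm [ 0.81 -0.    0.04]
yaw of tool x in shaker -0.04392880398328167 tilt [6.92179221e-04 5.11816491e-05]
```

Now gently, until it meets the stop.

```bash
python3 -m crank '[0,0.15,0,0,0, 0,0.15,0,0,0, 0,0.1,0,0,0, 0,0.1,0,0,0, 0,0.1,0,0,0, 0,0.1,0,0,0, 0,0,0,0,0, 0,0,0,0,0]'>/dev/null; python3 go.py;python3 -m crank '[0,0.05,0,0,0, 0,0.05,0,0,0, 0,0.05,0,0,0, 0,0.05,0,0,0, 0,0.05,0,0,0, 0,0.05,0,0,0, 0,0,0,0,0, 0,0,0,0,0]'>/dev/null; python3 go.py
```

```text
t 7.45 shaker xyz [ 1.3 60.  88.3] F(shaker) [-9.6 -0.8  5.6] grip 0.0004464272715181238
yaw of tool x in shaker -0.03140370780680866 tilt [-0.00351401 -0.00079151]
t 8.12 shaker xyz [ 1.2 59.9 88.3] F(shaker) [-25.4  -3.4  16. ] grip -0.00012653110647929187
yaw of tool x in shaker -0.01172861325426726 tilt [-0.01047033 -0.0024218 ]
```

```bash
python3 -m crank '[0,-0.3,0,0,0, 0,-1,0,0,0, 0,-2,0,0,0, 0,-3,0,0,0, 0,0,0,-3,0, 0,0,0,-4,0, 0,0,4,0,0, 0,0,4,0,0]'>/dev/null;python3 -m crank '[0,0,4,0,0, 0,0,4,0,0, 0,0,4,0,0, 0,0,2,0,0, 0,0,0,0,0, 0,0,0,0,0, 0,0,0,0,0, 0,0,0,0,0]'>/dev/null; python3 go.py 2 -160 96
python3 - <<'E'
from h import *
im=[]
for n,(x,y) in(("top",(200,150)),("side",(240,130))):
    p=optics.get_image(n);im.append(cv2.resize(p["color"][y:y+100,x:x+100,::-1],(400,400),interpolation=cv2.INTER_CUBIC))
cv2.imwrite("pics/s2.png",np.hstack(im))
E
```

```text
t 9.45 shaker xyz [ -57.3 -158.9  158.4] F(shaker) [-0.5 -0.7 -1.4] grip 0.00010686193383882825
shift cm [5.93 0.12 6.24]
yaw of tool x in shaker 0.03152202946156589 tilt [6.52672713e-05 1.72054181e-04]
```

View pics/s2.png

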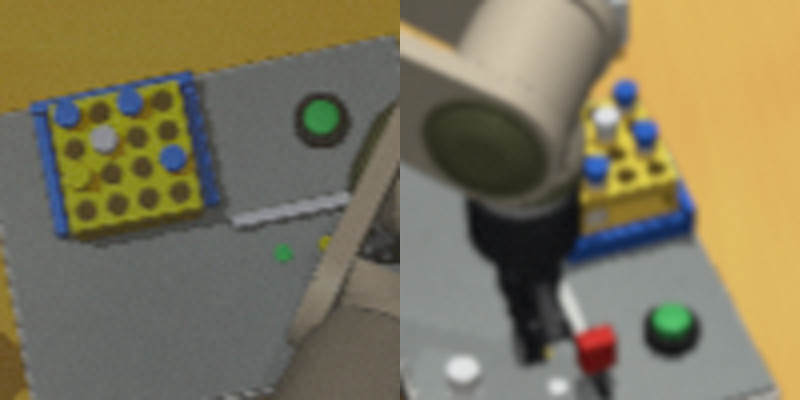

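Both views show the rack home against the blue stop. Next is the lever.

```bash
python3 -m crank '[0,3,0,0,0, 0,2.9,0.1,0,0, 0,0,0,2.5,0, 0,0,0,2.5,0, 0,0,0,1.2,0, 0,0,0,0,0, 0,0,0,0,0, 0,0,0,0,0]'>/dev/null; python3 go.py; python3 -m crank '[0,0,-1,0,0, 0,0,-0.8,0,0, 0,0,-0.4,0,0, 0,0,-0.4,0,0, 0,0,-0.4,0,0, 0,0,-0.4,0,0, 0,0,-0.4,0,0, 0,0,-0.4,0,0]'>/dev/null; python3 go.py 2 -70 96
```

```text
t 10.22 shaker xyz [   2.1 -161.    97.6] F(shaker) [ 0.6 -0.7  0.1] grip -0.00026958202778609757
yaw of tool x in shaker -0.011729090219681023 tilt [ 0.00189388 -0.00076906]
t 10.88 shaker xyz [   1.7 -118.5   96.8] F(shaker) [0.5 0.6 0.7] grip 0.00012618587937912292
shift cm [ 0.03 -4.85  0.08]
yaw of tool x in shaker -0.04181963484391437 tilt [6.46954402e-04 4.68174771e-05]
```

```bash
python3 -m crank '[0,0,-0.4,0,0, 0,0,-0.4,0,0, 0,0,-0.4,0,0, 0,0,-0.4,0,0, 0,0,-0.4,0,0, 0,0,-0.4,0,0, 0,0,-0.4,0,0, 0,0,-0.4,0,0]'>/dev/null; python3 go.py; python3 -m crank '[0,0,-0.3,0,0, 0,0,-0.3,0,0, 0,0,-0.3,0,0, 0,0,-0.2,0,0, 0,0,-0.2,0,0, 0,0,-0.1,0,0, 0,0,0,0,0, 0,0,0,0,0]'>/dev/null; python3 go.py 2 -68 96
```

```text
t 11.55 shaker xyz [  1.4 -87.   96.3] F(shaker) [-0.5 -0.9  0.4] grip -0.00016667301933759445
yaw of tool x in shaker -0.055622571023207355 tilt [-0.0003705  -0.00053493]
t 12.22 shaker xyz [  1.6 -73.   96.3] F(shaker) [0.2 0.1 0.9] grip -0.000355485933809866
shift cm [ 0.04 -0.5   0.03]
yaw of tool x in shaker -0.04387719218153098 tilt [2.56332580e-05 1.51390551e-05]
```

```bash
python3 -m crank '[0,0,-0.2,0,0, 0,0,-0.2,0,0, 0,0,-0.1,0,0, 0,0,-0.1,0,0, 0,0,-0.1,0,0, 0,0,-0.1,0,0, 0,0,0,0,0, 0,0,0,0,0]'>/dev/null; python3 go.py
python3 - <<'E'
from h import *
im=[]
for n,(x,y) in(("top",(210,150)),("side",(240,150))):
    p=optics.get_image(n);im.append(cv2.resize(p["color"][y:y+100,x:x+100,::-1],(400,400),interpolation=cv2.INTER_CUBIC))
cv2.imwrite("pics/s3.png",np.hstack(im))
E
```

```text
t 12.88 shaker xyz [  1.8 -71.5  96.6] F(shaker) [ -5.9 -33.6  -4.7] grip 0.0003098288390318156
yaw of tool x in shaker -0.09292286073222493 tilt [ 0.00274209 -0.0113981 ]
```

View pics/s3.png

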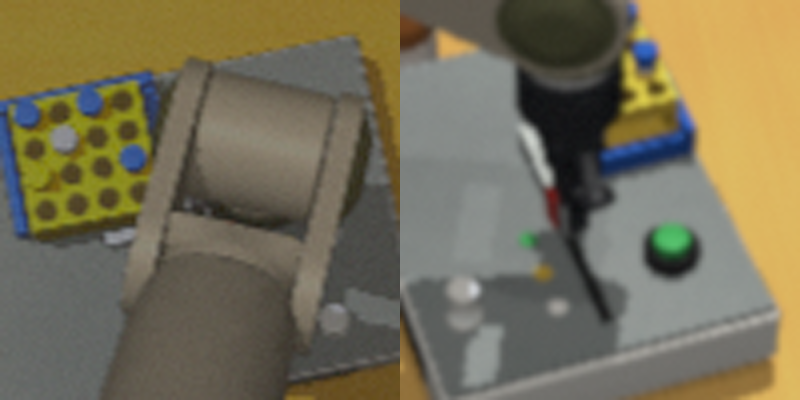

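The side view shows the knob at the green mark with the bolt in front of the rack, and the hard stop read 34 N. I'll back off and look before pressing.

```bash
python3 -m crank '[0,0,0.5,0,0, 0,0,1.5,0,0, 0,0,1,0,0, 0,0,0,-2.5,0, 0,0,0,-1.5,0, 0,3,0,0,0, 0,3,0,0,0, 0,0,0,0,0]'>/dev/null; python3 -m crank '[0,0.8,-0.8,0,0, 0,0,0,0.5,0, 0,0,0,0,0, 0,0,0,0,0, 0,0,0,0,0, 0,0,0,0,0, 0,0,0,0,0, 0,0,0,0,0]'>/dev/null; python3 go.py 71 -93 95
python3 - <<'E'
from h import *
im=[]
for n,(x,y) in(("top",(210,150)),("side",(250,150))):
    p=optics.get_image(n);im.append(cv2.resize(p["color"][y:y+100,x:x+100,::-1],(400,400),interpolation=cv2.INTER_CUBIC))
cv2.imwrite("pics/s4.png",np.hstack(im))
E
```

```text
t 14.32 shaker xyz [ 69.5 -87.2 131.5] F(shaker) [ 0.6 -0.4  0.3] grip -4.987293663312242e-05
shift cm [0.15 0.58 3.65]
yaw of tool x in shaker -0.05654246205659289 tilt [ 2.73261998e-04 -6.11869399e-05]
```

View pics/s4.png

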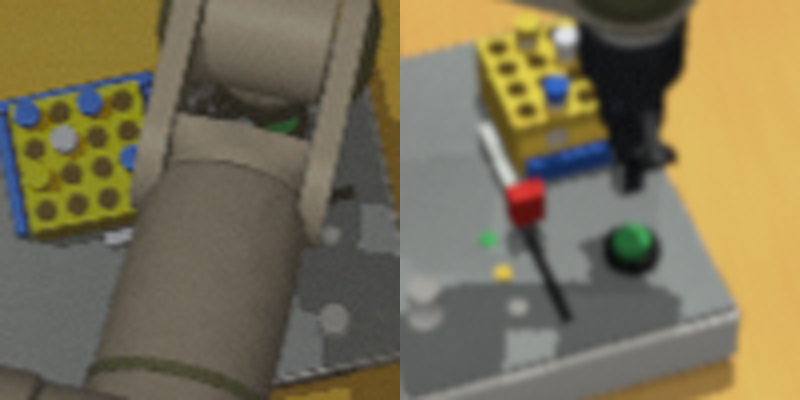

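The side view shows the red knob, top at about (525,185), level with the green dot. I'll check that numerically and move over the button.

```bash
python3 - <<'E'
from h import *
p=optics.get_image("side")
for y in(-55,-50,-45,-40):
    S=(0.53653,0.051263,0.188542);c,n=np.cos(S[2]),np.sin(S[2])
    w=[S[0]+c*.004-n*y/1e3,S[1]+n*.004+c*y/1e3,.116];v=proj(p,w)-[.03,-1.08];print(y,(v-[250,150])*4+[400,0])
E
python3 -m crank '[0,0.15,0.58,1.2,0, 0,0,0,1.2,0, 0,0,0,0.6,0, 0,0,0,0,0, 0,0,0,0,0, 0,0,0,0.1,0, 0,0,0,0.1,0, 0,0,0,0.1,0]'>/dev/null; python3 go.py 71 -93 90
```

```text
-55 [529.29178496 198.8121349 ]
-50 [527.1759804  194.08978475]
-45 [525.06839946 189.38578924]
-40 [522.96899428 184.70004155]
t 15.13 shaker xyz [ 71.3 -92.9  98.7] F(shaker) [1.  0.3 1. ] grip 5.92805066756639e-05
shift cm [-0.03  0.01  0.87]
yaw of tool x in shaker -0.03585845217243673 tilt [ 0.00086152 -0.00021535]
```

Lever confirmed at y ≈ -45, the second stop. Pressing in small steps.

```bash
Z='[0,0,0,0.1,0, 0,0,0,0.1,0, 0,0,0,0,0, 0,0,0,0,0, 0,0,0,0,0, 0,0,0,0,0, 0,0,0,0,0, 0,0,0,0,0]'
python3 -m crank '[0,0,0,0.2,0, 0,0,0,0.2,0, 0,0,0,0.2,0, 0,0,0,0.1,0, 0,0,0,0,0, 0,0,0,0,0, 0,0,0,0,0, 0,0,0,0,0]'>/dev/null; python3 go.py
python3 -m crank '[0,0,0,0.1,0, 0,0,0,0.1,0, 0,0,0,0,0, 0,0,0,0,0, 0,0,0,0,0, 0,0,0,0,0, 0,0,0,0,0, 0,0,0,0,0]'>/dev/null; python3 go.py
python3 -m crank '[0,0,0,0.1,0, 0,0,0,0.1,0, 0,0,0,0,0, 0,0,0,0,0, 0,0,0,0,0, 0,0,0,0,0, 0,0,0,0,0, 0,0,0,0,0]'>/dev/null; python3 go.py
python3 -m crank '[0,0,0,0.1,0, 0,0,0,0.1,0, 0,0,0,0,0, 0,0,0,0,0, 0,0,0,0,0, 0,0,0,0,0, 0,0,0,0,0, 0,0,0,0,0]'>/dev/null; python3 go.py
```

```text
t 15.8 shaker xyz [ 71.1 -92.8  91.5] F(shaker) [ 0.1 -0.5  0.6] grip -0.0003000895534480014
yaw of tool x in shaker -0.04260420875076202 tilt [ 6.24274369e-05 -3.75102793e-05]
t 16.47 shaker xyz [ 71.1 -92.9  89.4] F(shaker) [-0.2  0.4  2.6] grip 5.7613837028595014e-05
yaw of tool x in shaker -0.042740338624991846 tilt [1.0865574e-04 2.7319948e-05]
t 17.13 shaker xyz [ 71.1 -92.9  87.4] F(shaker) [-0.2  0.2  3.5] grip -0.00024241358297764757
yaw of tool x in shaker -0.043135854657937206 tilt [1.38538468e-04 7.46350033e-06]
t 17.8 shaker xyz [ 71.2 -92.9  86. ] F(shaker) [-1.7  0.4  8.7] grip 3.184165650531422e-05
yaw of tool x in shaker -0.03748104760973461 tilt [ 0.00063034 -0.00023306]
```

```bash
python3 -m crank '[0,0,0,0.1,0, 0,0,0,0.1,0, 0,0,0,0,0, 0,0,0,0,0, 0,0,0,0,0, 0,0,0,0,0, 0,0,0,0,0, 0,0,0,0,0]'>/dev/null; python3 go.py
python3 - <<'E'
from h import *
p=optics.get_image("side");cv2.imwrite("pics/s5.png",cv2.resize(p["color"][170:230,270:350,::-1],(800,600),interpolation=cv2.INTER_CUBIC))
E
```

```text
t 18.47 shaker xyz [ 71.3 -92.9  85.7] F(shaker) [-7.1  2.9 19.9] grip -0.0001481563855218089
yaw of tool x in shaker -0.031671263539839484 tilt [ 0.0019924  -0.00064516]
```

View pics/s5.png

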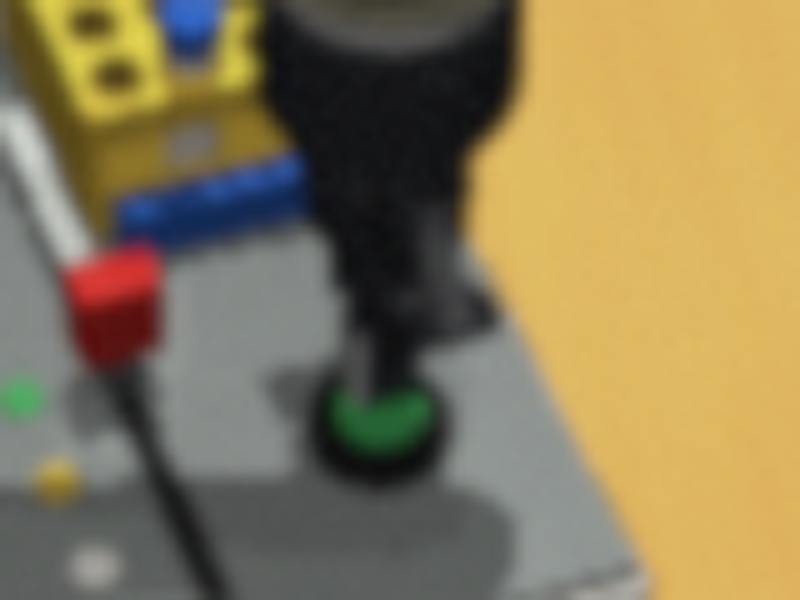

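```bash
python3 - <<'E'
from h import *
p=optics.get_image("side");S=(0.53653,0.051263,0.188542);c,n=np.cos(S[2]),np.sin(S[2])
for x,y,z in[(71.3,-92.9,85.7),(71.3,-107.4,85.7),(71.3,-78.4,85.7),(60.3,-92.9,85.7),(82.3,-92.9,85.7)]:
    w=[S[0]+(c*x-n*y)/1e3,S[1]+(n*x+c*y)/1e3,z/1e3];a=proj(p,w);print((x,y),(a-[270,170])*10,(a-[.03,-1.08]-[270,170])*10)
E
for i in 1; do python3 -m crank '[0,0,0,-0.1,0, 0,0,0,-0.1,0, 0,0,0,-0.1,0, 0,0,0,0,0, 0,0,0,0,0, 0,0,0,0,0, 0,0,0,0,0, 0,0,0,0,0]'|grep ft; python3 go.py;done
python3 -m crank '[0,0,0,-0.1,0, 0,0,0,0,0, 0,0,0,0,0, 0,0,0,0,0, 0,0,0,0,0, 0,0,0,0,0, 0,0,0,0,0, 0,0,0,0,0]' >/dev/null; python3 go.py
python3 -m crank '[0,0,0,-0.1,0, 0,0,0,0,0, 0,0,0,0,0, 0,0,0,0,0, 0,0,0,0,0, 0,0,0,0,0, 0,0,0,0,0, 0,0,0,0,0]' >/dev/null; python3 go.py
python3 -m crank '[0,0,0,-0.1,0, 0,0,0,0,0, 0,0,0,0,0, 0,0,0,0,0, 0,0,0,0,0, 0,0,0,0,0, 0,0,0,0,0, 0,0,0,0,0]' >/dev/null; python3 go.py
python3 -m crank '[0,0,0,-0.1,0, 0,0,0,0,0, 0,0,0,0,0, 0,0,0,0,0, 0,0,0,0,0, 0,0,0,0,0, 0,0,0,0,0, 0,0,0,0,0]' >/dev/null; python3 go.py
python3 -m crank '[0,0,0,-0.1,0, 0,0,0,0,0, 0,0,0,0,0, 0,0,0,0,0, 0,0,0,0,0, 0,0,0,0,0, 0,0,0,0,0, 0,0,0,0,0]' >/dev/null; python3 go.py
```

```text
(71.3, -92.9) [379.75810817 388.96875   ] [379.45810817 399.76875   ]
(71.3, -107.4) [396.54667592 423.7903259 ] [396.24667592 434.5903259 ]
(71.3, -78.4) [363.1570489  354.53608999] [362.8570489  365.33608999]
(60.3, -92.9) [344.96127349 398.06834175] [344.66127349 408.86834175]
(82.3, -92.9) [414.46364805 379.89303242] [414.16364805 390.69303242]
ft_force: [-0.0, 0.4, 3.9]
t 19.23 shaker xyz [ 71.1 -92.9  86.2] F(shaker) [0.1 0.4 3.9] grip -0.00028195730915321333
yaw of tool x in shaker -0.043477884714947485 tilt [-8.76920157e-05  3.46735813e-05]
t 19.9 shaker xyz [ 71.1 -92.9  87.3] F(shaker) [-0.2  0.5  3.5] grip 3.1813972147872804e-05
yaw of tool x in shaker -0.04199141404183474 tilt [3.25760518e-05 1.19039200e-05]
t 20.57 shaker xyz [ 71.1 -92.9  88.3] F(shaker) [ 0.5 -0.2  3.8] grip 6.317648330117064e-05
yaw of tool x in shaker -0.043440273971998414 tilt [ 5.83968867e-05 -7.04554375e-06]
t 21.23 shaker xyz [ 71.1 -92.9  89.3] F(shaker) [0.5 0.8 2.5] grip 0.0004843819408794084
yaw of tool x in shaker -0.04181805335265351 tilt [ 3.10131139e-05 -1.24808517e-05]
t 21.9 shaker xyz [ 71.1 -92.9  90.3] F(shaker) [0.9 1.5 1.1] grip -0.00017617090579531713
yaw of tool x in shaker -0.04086518371547053 tilt [ 9.61241544e-06 -4.45136191e-05]
t 22.57 shaker xyz [ 71.  -92.8  91.3] F(shaker) [-0.1 -0.1  0.8] grip 8.421089086596789e-05
yaw of tool x in shaker -0.041866504357334085 tilt [-2.12966399e-04 -8.06080717e-06]
```

Forces fit the 4 N / 6 mm spring from about z = 92.3 down to a hard end at 86.1, so it was a full press. On release the force fell back to about zero. Retreating for a final check.

```bash
python3 -m crank '[0,0,0,-2,0, 0,0,0,-4,0, 0,0,0,-4,0, 0,0,0,-3,0, 0,-2,4,0,0, 0,-2,4,0,0, 0,-2,4,0,0, 0,-2,4,0,0]'>/dev/null; python3 -m crank '[0,-2,4,0,0, 0,-2,3,0,0, 0,-2,3,0,0, 0,-2,3,0,0, 0,0,0,0,0, 0,0,0,0,0, 0,0,0,0,0, 0,0,0,0,0]'>/dev/null; python3 go.py
python3 - <<'E'
from h import *
im=[]
for n,(x,y) in(("top",(170,140)),("side",(210,110))):
    p=optics.get_image(n);im.append(cv2.resize(p["color"][y:y+190,x:x+190 if n=="top" else x+150,::-1][:150,:150],(400,400),interpolation=cv2.INTER_CUBIC))
cv2.imwrite("pics/s6.png",np.hstack(im))
E
```

```text
t 23.9 shaker xyz [ -81.6 -368.   221.3] F(shaker) [-0.3 -0.1  0.1] grip 0.00014636493108915747
yaw of tool x in shaker 0.03847404659728649 tilt [-0.00018361  0.00039146]
```

View pics/s6.png

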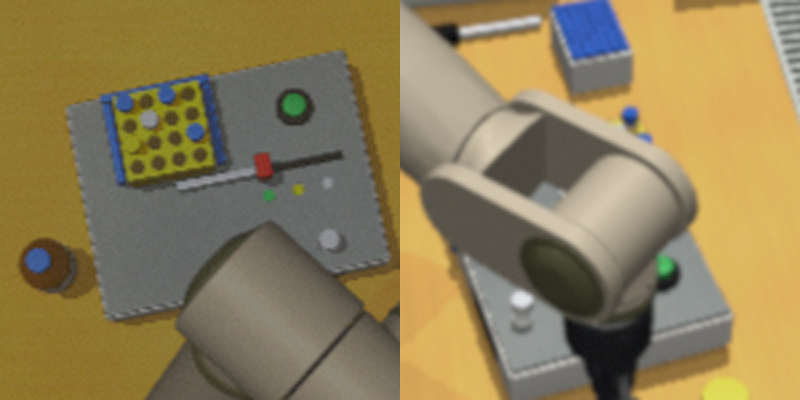

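The top view shows the rack home at about (165,130), the knob at (263,165) level with the green dot with the bolt across the rack front, the button up, and the vial and bottle in place.

```bash
python3 -c "
from rig import env
print(env.close_job())"
```

```text
the job is handed in; nothing more can be done
None
```

The job is handed in: the rack is home, the lever is at its second stop with the bolt across the rack, and the start button was pressed and sprang back; the full press is judged from contact force and travel, and the vial and bottle look unmoved (I did not re-check every other item).

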